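Close the light box with its stud-mounted cover plate

ROBOT

A 6-joint arm with a two-finger parallel gripper is mounted at the origin on the work surface. World frame = base frame: x ahead of the robot, y to its left, z up, the work surface at z = 0. Lengths are in mm, angles in rad, forces in N, time in s.
With the tool pointing down it reaches from about 250 to 775 mm from the base axis. Payload 4 kg.
Tool frame: the origin (TCP) lies between the finger pads; the fingertips stand 11 mm ahead of it and the grasp point (between the pads) lies 8 mm behind it; z points along the fingers, y is the line along which they close (so a half turn about z gives the same grasp; the last joint's range is limited). The gripper opens to 85 mm and grips with 20 to 120 N. Pads are 22 mm wide; open, the fingers measure 114 mm over their backs; the gripper's body (76 mm by 85 mm) begins 54 mm behind the grasp point. The pads swing forward as they close: fully open they stand 13 mm farther back than shut.
Start: joints at [1.138, 0.087, 1.371, -0, 1.684, -0.103], TCP at [178.128, 520.372, 242.341] pointing down, gripper open.
Joint ranges: [-3.1, 3.1], [-0.76, 2.03], [0.27, 2.55], [-1.08, 4.22], [0.17, 2.65], [-2.57, 2.57]. Speed limits (rad/s): [2.79, 2.79, 3.14, 3.14, 3.14, 3.14].

INTERFACE

Orientations are given as a 3x3 rotation matrix whose columns are the frame's x, y, z axes.
In Python, from plant import arm gives the robot as it stands.
- The arm moves only by the shell command python3 -m crank 'ROWS'. ROWS is JSON, a list of rows, each a list of 5 numbers: the shift along the tool's x, y, z in mm, then the turn about the tool's z in rad, then the finger opening in mm, from 0 to 85.4. A call has 1 to 8 rows; each row shifts and turns the commanded pose from where the row before left it, along the tool's axes as they then stand; what a row does not reach is not made up. A row lasts 1/8 s, in which the tool goes at most 62.5 mm and 10.7 degrees, less where a joint would pass 70% of its speed; a pose out of reach is approached as far as the arm can. A call is refused whole if a number of a shift passes 62.5 or a number of a turn 0.188, either way. A call with a gripper value outside its range is refused whole. The fingers move at their own pace and stop on an object; the grip force is fixed at half the most. Time passes only in rows, so rows that do not move let the fingers close. It gives the time, the measured TCP pose, the force, the opening and the grip force at its end, in the units of the state.
- arm.get_obs(): the state, without advancing time (a new reading comes with each control period).
- arm.camera(name): name is "scene" or "top" or "wrist"; returns a dict with "frame" (400x640x3 uint8, red, green, blue), "fovy" (degrees; the focal length in pixels is half the picture's height over the tangent of half this angle, whatever the lens; pixels are square), "cx", "cy" (the principal point, pixels), "distortion" ([k1, k2, p1, p2, k3] as OpenCV has them; the pictures are not rectified), "R" (3x3) and "t" (3): a world point X has camera coordinates R X + t. Camera axes: x right, y down, z forward; pixel columns grow to the right and rows downward; lengths in mm; the calibration is good to about 2 mm. A picture is of the moment at which its call begins. There is no depth.
- arm.hand_in(): hands the job in; it is judged then, once.
Trained networks look in the newest picture that a camera, given by its name, has taken for a name from the list of things; names that differ only in an ending like _2 or _b are one class to them, and where a whole thing is asked for, a point or a joint stands for the part that bears it (a point fixed in the world has none). Each returns a list of dicts, best first, with "score" (0 to 1); they miss things now and then, are a little off and sometimes report something else, mostly with a low value. They report only what shows in the picture. A call takes as long as a camera call.
- arm.trace(camera, target): "region" (400x640 bool, what is visible of it) and "rect" ([centre column, centre row, width, height] in pixels, round what is visible of it).
- arm.spot_point(camera, target): "location" ([column, row] in pixels: a listed point, or the origin of a listed thing).
The state is a dict: "time": time; "q": joint angles; "joint_vel": joint speeds; "joint_efforts": joint torques, N m; "ee_pos": TCP position; "eef_rot": TCP orientation; "force": force on the tool from outside, world axes, zero at the start; "ft_torque": the same for the moment, N m; "width": opening from 0.0 (shut) to 1.0 (fully open); "grasp_force": force on a finger pad.
Only numpy, scipy, OpenCV 4.12 (cv2) and the standard library are available. Lean on these libraries where they do the work, as an engineer would, in place of code of your own. Each camera call takes 0.05 s, during which the arm holds its last target. There are 200 camera calls.

TASK

Close the window of the blue light box: pick up the longer of the two aluminium cover plates, the one whose two holes match the studs, by its black grip, bring it down so that its holes pass over the two studs and it lies flat on the box, then let go. Do not drop it on: keep hold of it until both studs are through the holes. Leave the shorter plate where it lies.

Things in the scene. Friction and masses are not known exactly. Their poses are not given: they have to be found in the camera images.
- cover_grip (a point): Right cover, loose: aluminium plate 200 (own y) x 100 (x) x 6 mm, about 0.4 kg, flat on the table. Two 25 mm holes 75 mm either side of its middle along y. On the middle a black grip block 20 mm thick (x), 70 mm long (y), top 56 mm above the underside. Point: middle of the grip, 31 mm above the underside, 25 mm above the plate's top face. z up. Fits either way round.
- window (a point): Fixed blue light box 160 (own x) x 240 (y) x 60 mm high, round white window in its flat top. Point: window's middle on the top face, z up. Two upright 10 mm steel studs, 28 mm high, top 10 mm tapering to a blunt point, stand 75 mm either side of it along y. With the cover seated, cover_grip is 31 mm above this point.
- spare_grip (a point): Wrong cover, to be left alone: same look, grip, width and thickness, but 150 mm long (own y), its two 25 mm holes 50 mm either side of its middle, so it does not fit the studs. Point: middle of its grip, 31 mm above its underside; z up.

How it is judged (in metres and radians):
On the way:
1. the right cover, still held by the fingers, has both studs in its holes: level within 10 degrees, within 12 mm of the window's middle and less than 21 mm above the top of the box (contact force between the fingers and cover above 0.5 N and horizontal distance between cover_grip and window below 0.012 m and z of cover_grip in the frame of window below 0.052 m and angle between cover_grip's own z axis and vertical below 0.175 rad and angle between the y axis of cover_grip and the y axis of window, either way round below 0.2 rad), for 0.05 s.
At the end, for the whole second after the job is handed in: The 200 mm cover lies flat on the light box with both studs through its holes: its middle within 12 mm of the window's middle, down on the top face to 3 mm, level, its length along the line of the studs to 11 degrees, at rest and released; the shorter plate is within 30 mm of where it lay (horizontal distance between cover_grip and window below 0.012 m and z of cover_grip in the frame of window between 0.027 and 0.034 m and angle between cover_grip's own z axis and vertical below 0.06 rad and angle between the y axis of cover_grip and the y axis of window, either way round below 0.2 rad and linear speed of cover below 0.03 m/s and distance of spare_grip from where it was at the start of the episode below 0.03 m); the robot touches nothing.
It fails at once if the shorter plate is pushed or carried more than 30 mm from its place (distance of spare_grip from where it was at the start of the episode above 0.03 m).
It also fails if it takes over 38 s, if anything falls off the work surface, if the arm or the gripper's body presses on something with over 40 N, if the wrist force passes 120 N, or if a joint passes its speed limit or range.

## Working session

There is one attempt and no reset: what is moved stays moved. The work goes in short steps, Python scripts to look and compute and a shell command to move; the robot and the scene stay as the last step left them, time stands still between calls to the robot, and variables do not carry over. Pictures are saved under pics/ and viewed, at most 10 in all, crops included, and the job is handed in when it is done.

```bash
mkdir -p pics
cat > h.py <<'E'
import numpy as np, cv2
from plant import arm
def K(c):
    f=200/np.tan(np.radians(c["fovy"])/2); return np.array([[f,0,c["cx"]],[0,f,c["cy"]],[0,0,1]])
def ray(c,p):
    u=cv2.undistortPoints(np.array([[p]],float),K(c),np.array(c["distortion"],float))[0,0]
    R=np.array(c["R"]);t=np.array(c["t"]).ravel(); return -R.T@t, R.T@np.array([u[0],u[1],1])
def atz(c,p,z):
    o,d=ray(c,p); return o+d*(z-o[2])/d[2]
def proj(c,X):
    R=np.array(c["R"],float);t=np.array(c["t"],float).reshape(3,1)
    return cv2.projectPoints(np.array(X,float).reshape(-1,1,3),cv2.Rodrigues(R)[0],t,K(c),np.array(c["distortion"],float))[0][:,0]
def save(c,n): cv2.imwrite("pics/"+n,c["frame"][:,:,::-1])
E
python3 - <<'E'
from h import *
np.set_printoptions(precision=1,suppress=True)
Z={"cover_grip":31,"spare_grip":31,"window":60}
ims=[]
for n in("scene","top"):
    c=arm.camera(n); ims.append(c["frame"])
    print(n,"cam at",ray(c,[320,200])[0])
    for k,z in Z.items():
        for s in arm.spot_point(n,k)[:2]: print(k,round(s["score"],2),np.array(s["location"]),atz(c,s["location"],z))
        for s in arm.trace(n,k)[:2]:
            cn=max(cv2.findContours(s["region"].astype(np.uint8),0,1)[0],key=cv2.contourArea)
            b=cv2.boxPoints(cv2.minAreaRect(cn)); print("  box",round(s["score"],2),[atz(c,p,6 if z==31 else 60)[:2] for p in b])
    save(c,n+".png")
o=arm.get_obs();print(o["time"],o["ee_pos"],o["eef_rot"],o["width"])
E
```

```text
scene cam at [1198.2  128.5  582.8]
cover_grip 0.59 [414.1 259.9] [611.4 218.3  31. ]
  box 0.66 [array([662.1, 117. ]), array([538.8, 121.4]), array([558.2, 340.3]), array([674.5, 312.7])]
spare_grip 0.82 [396.  202.6] [455.8 186.4  31. ]
  box 0.89 [array([386.7,  92.2]), array([336.2, 266.6]), array([476.8, 264.7]), array([519.3, 109.1])]
  box 0.54 [array([662.2, 117.8]), array([540.6, 122. ]), array([558.5, 340.8]), array([673.7, 313.7])]
window 0.77 [166. 197.] [ 549.2 -239.6   60. ]
  box 0.67 [array([ 686.5, -324.6]), array([ 462.9, -438. ]), array([ 457.7, -117.2]), array([676.4, -68.4])]
top cam at [454.9  17.5 844.2]
cover_grip 0.66 [226.4 162. ] [608.4 224.   31. ]
  box 0.75 [array([567.8, 324.2]), array([670.4, 321.7]), array([656. , 116.6]), array([555.2, 121.4])]
spare_grip 0.95 [246.6 240.5] [441.4 182.3  31. ]
  box 0.95 [array([469.7, 267.2]), array([508.4, 119.8]), array([411.7,  93.6]), array([372.7, 239.7])]
window 0.73 [453.1 183.9] [ 545.5 -243.9   60. ]
  box 0.97 [array([ 618.4, -113.6]), array([ 627.1, -365.9]), array([ 451.9, -364. ]), array([ 446.1, -116. ])]
0.7 [178.1 520.4 242.4] [[-0.9  0.3  0. ]
 [ 0.3  0.9  0. ]
 [ 0.   0.  -1. ]] 0.9977586647047245
```

View pics/top.png

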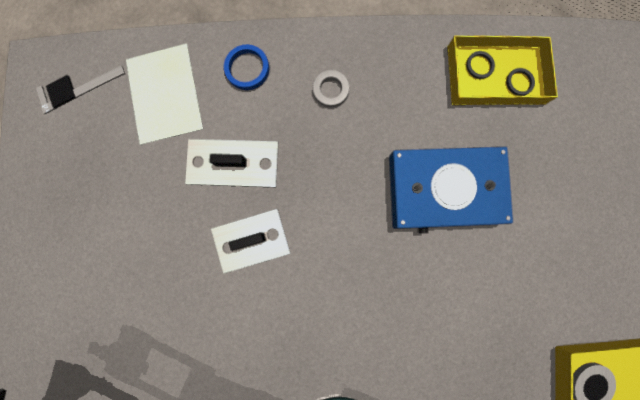

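View pics/scene.png

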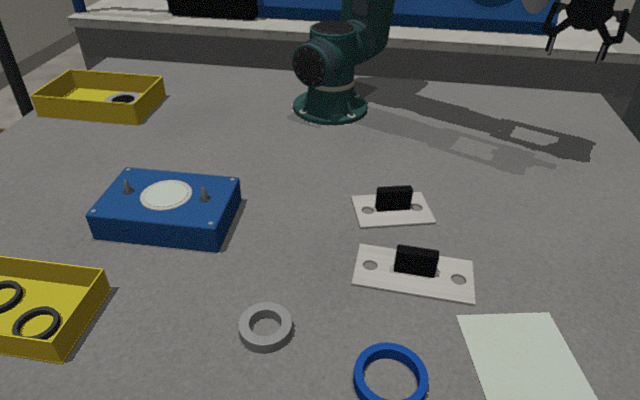

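The top view shows the long cover at (228,162), the spare at (248,241), and the box window at (453,186) with studs near (417,188) and (490,186). Next I'll refine the cover yaw and the window pose from holes and studs.

Run:
```python
from h import *
np.set_printoptions(precision=2,suppress=True)
c=arm.camera("top"); f=c["frame"].astype(int); V=f.max(2)
def cen(m):
    n,l,s,ce=cv2.connectedComponentsWithStats(m.astype(np.uint8)); i=1+np.argmax(s[1:,4]); return ce[i],s[i]
def win(m,x0,x1,y0,y1):
    w=np.zeros(m.shape,bool); w[y0:y1,x0:x1]=m[y0:y1,x0:x1]; return w
p,s=cen(win(f.min(2)>150,425,485,155,218)); W=atz(c,p,60); print("disc",p,s,W)
b=win((f[:,:,2]>f[:,:,0]+35),380,520,140,240); print("disc size mm",s[2],s[3])
# screws
sc=[]
for a in((392,408,148,164),(496,512,143,160),(396,412,214,229),(500,516,210,226)):
    q,s=cen(win((f[:,:,0]>120),*a)); sc.append(atz(c,q,60)); print("screw",q,s[4],sc[-1])
print("screw mean",np.mean(sc,0))
# cover plate & holes
m=win(f.min(2)>150,183,282,136,190); cn=max(cv2.findContours(m.astype(np.uint8),0,1)[0],key=cv2.contourArea)
r=cv2.minAreaRect(np.array([atz(c,q[0],6)[:2] for q in cn],np.float32)); print("plate",r)
h=[]
for a in((189,206,153,171),(257,273,155,173)):
    q,s=cen(win(V<160,*a)); h.append(atz(c,q,6)); print("hole",q,s[4],h[-1])
print("holes mid",np.mean(h,0),np.linalg.norm(h[0]-h[1]),(h[0]-h[1]))
g,s=cen(win(V<60,205,250,150,172)); print("grip",g,s[4],atz(c,g,50))
st=[]
for a in((409,425,180,196),(482,498,178,194)):
    q,s=cen(win(f[:,:,2]<85,*a)); print("stud",q,s[4],atz(c,q,74));st.append(atz(c,q,74))
print(np.mean(st,0),st[0]-st[1])
cv2.imwrite("pics/tz.png",cv2.resize(c["frame"][130:235,180:340,::-1],None,fx=0.1,fy=0.1))
a=cv2.resize(c["frame"][130:240,180:280,::-1],None,fx=4,fy=4);d=cv2.resize(c["frame"][130:240,385:485+35,::-1],None,fx=2.9,fy=4)
d=cv2.resize(c["frame"][135:235,385:520,::-1],(540,400))
cv2.imwrite("pics/tz.png",cv2.resize(np.hstack([a[:400,:],d]),(752,320)))
```

```text
disc [453.48 186.27] [ 431  164   46   46 1654] [ 540.63 -244.4    60.  ]
disc size mm 46 46
screw [398.05 148.32] 22 [ 621.12 -134.71   60.  ]
screw [506.64 148.02] 98 [ 617.38 -361.16   60.  ]
screw [402.5  221.71] 14 [ 471.8  -137.41   60.  ]
screw [512.23 219.38] 65 [ 470.09 -363.17   60.  ]
screw mean [ 545.1  -249.11   60.  ]
plate ((612.750732421875, 220.36257934570312), (201.9693145751953, 101.43675231933594), 86.42184448242188)
hole [197.33 161.12] 90 [617.3  295.48   6.  ]
hole [264.83 163.14] 99 [607.9  145.51   6.  ]
holes mid [612.6  220.49   6.  ] 150.26171407163275 [  9.4  149.97   0.  ]
grip [227.97 160.43] 391 [608.01 215.81  50.  ]
stud [416.69 187.65] 51 [ 538.16 -165.67   74.  ]
stud [489.42 185.14] 66 [ 539.64 -313.28   74.  ]
[ 538.9  -239.47   74.  ] [ -1.48 147.61   0.  ]
```

View pics/tz.png

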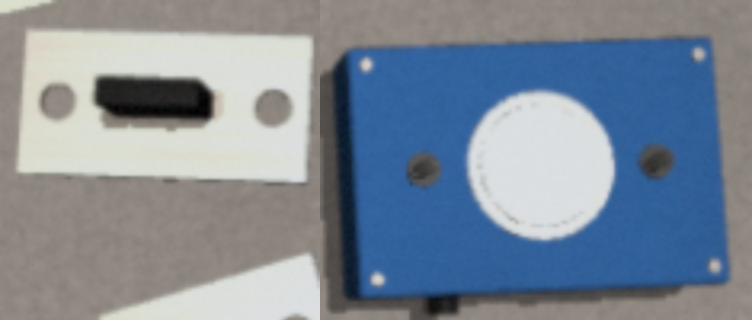

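The crop confirms both holes, the studs and the disc were found correctly: hole spacing is 150.3 mm and plate size 202x101. Cover centre is (612.6, 220.5) with yaw -3.6°, and the window is about (540.6, -244.4). I'll turn the tool first.

```bash
cat > d.py <<'E'
from h import *
import sys
# target tcp x y z and desired tool-y heading (deg); prints shift in tool axes and turn
T=np.array([float(v) for v in sys.argv[1:4]]); a=np.radians(float(sys.argv[4]))
o=arm.get_obs();R=np.array(o["eef_rot"]);p=np.array(o["ee_pos"])
h=np.arctan2(R[1,1],R[0,1]); tn=(h-a+np.pi/2)%np.pi-np.pi/2
c,s=np.cos(tn),np.sin(tn); R2=R@np.array([[c,-s,0],[s,c,0],[0,0,1]])
print("t",o["time"],"p",p.round(1),"hdg",np.degrees(h).round(2),"turn",tn.round(4),"shift now",(R.T@(T-p)).round(1),"after turn",(R2.T@(T-p)).round(1),"F",np.round(o["force"],1),"q",np.round(o["q"],2),"w",o["width"],o["grasp_force"])
E
python3 d.py 612.6 220.5 120 -3.6
python3 -m crank '[[0,0,0,0.185,85],[0,0,0,0.185,85],[0,0,0,0.185,85],[0,0,0,0.185,85],[0,0,0,0.185,85],[0,0,0,0.185,85],[0,0,0,0.185,85],[0,0,0,0,85]]'; python3 d.py 612.6 220.5 120 -3.6
```

```text
t 0.75 p [178.1 520.4 242.4] hdg 71.1 turn 1.3038 shift now [-508.2 -143.   122.3] after turn [-272.   452.4  122.3] F [ 0.2 -0.  -0.6] q [ 1.14  0.09  1.37  0.    1.68 -0.1 ] w 1.0038606578284 0.0
time: 1.75
ee_pos: [178.1, 520.4, 242.4]
eef_rot: [[0.052, 0.999, 0.0], [0.999, -0.052, 0.0], [0.0, 0.0, -1.0]]
force: [-0.3, -0.1, 0.4]
width: 1.001
grasp_force: 0.0
t 1.75 p [178.1 520.4 242.4] hdg -2.97 turn 0.011 shift now [-277.   449.4  122.4] after turn [-272.   452.4  122.4] F [-0.3 -0.1  0.4] q [ 1.14  0.09  1.37 -0.    1.68  1.19] w 1.000695049721338 0.0
```

```bash
python3 -m crank '[[0,0,0,0.011,85],[-35,58,13,0,85],[-39,64.5,13,0,85]]'|tail -3; python3 -m crank '[[0,0,0,0.011,85],[-37,61,13,0,85],[-37,61,13,0,85],[-37,61,13,0,85],[-37,61,13,0,85],[-37,61,13,0,85],[-37,61,13,0,85],[-37,61,13,0,85]]'|tail -6; python3 d.py 612.6 220.5 120 -3.6
```

```text
time: 2.75
ee_pos: [532.4, 272.5, 163.7]
eef_rot: [[0.063, 0.998, 0.001], [0.998, -0.063, 0.001], [0.001, 0.001, -1.0]]
force: [0.5, 0.9, -0.3]
width: 0.996
grasp_force: 0.0
t 2.75 p [532.4 272.5 163.7] hdg -3.63 turn -0.0005 shift now [-46.8  83.3  43.8] after turn [-46.8  83.3  43.8] F [ 0.5  0.9 -0.3] q [0.38 0.22 1.38 0.   1.54 0.44] w 0.995687238296666 0.0out of range: row 3 has 64.5, outside -62.5 to 62.5
```

```bash
python3 -m crank '[[-23.5,41.5,22,0,85],[-23.5,41.5,22,0,85],[0,0,0,0,85],[0,0,0,0,85]]'|head -2; python3 d.py 612.6 220.5 120 -3.6
python3 - <<'E'
from h import *
c=arm.camera("wrist"); save(c,"w1.png")
for k in("cover_grip",):
    for s in arm.spot_point("wrist",k)[:2]: print(k,s["score"],s["location"],atz(c,s["location"],31))
print(proj(c,[[612.6,220.5,56],[617.3,295.5,6],[607.9,145.5,6]]))
E
```

```text
time: 3.25
ee_pos: [610.4, 221.7, 119.9]
t 3.25 p [610.4 221.7 119.9] hdg -3.69 turn -0.0016 shift now [-1.1  2.3 -0.1] after turn [-1.1  2.3 -0.1] F [-0.6  1.3 -0.8] q [0.26 0.36 1.29 0.   1.49 0.33] w 0.9999377016835397 0.0
cover_grip 0.87 [323.3, 216.0] [611.22512929 218.30737537  31.        ]
[[325.61224668 226.7574405 ]
 [324.94666974  96.33197092]
 [324.54141892 289.43045081]]
```

View pics/w1.png

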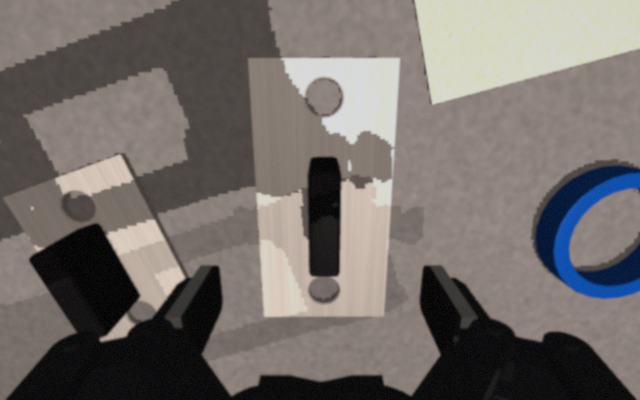

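The wrist view shows the cover straight under the tool: grip at (324,216), holes at (324,96) and (324,289). The spare is clear on the left, so I'll descend and grasp.

```bash
python3 -m crank '[[-1,2,30,0,85],[0,0,30,0,85],[0,0,20,0,85],[0,0,12,0,85],[0,0,0,0,85]]'|head -2; python3 -m crank '[[0,0,0,0,0],[0,0,0,0,0],[0,0,0,0,0],[0,0,0,0,0],[0,0,0,0,0],[0,0,0,0,0],[0,0,0,0,0],[0,0,0,0,0]]';python3 d.py 612.6 220.5 120 -3.6
```

```text
time: 3.98
ee_pos: [612.1, 220.6, 27.5]
time: 4.97
ee_pos: [612.8, 220.4, 28.6]
eef_rot: [[0.065, 0.998, 0.001], [0.998, -0.065, 0.0], [0.0, 0.001, -1.0]]
force: [-1.8, -1.1, 4.7]
width: 0.226
grasp_force: 60.9
t 4.975 p [612.8 220.4  28.6] hdg -3.72 turn -0.0022 shift now [  0.1  -0.1 -91.4] after turn [  0.1  -0.1 -91.4] F [-1.8 -1.1  4.7] q [0.26 0.43 1.38 0.   1.33 0.32] w 0.22613876258744814 60.94545006752014
```

```bash
python3 -m crank '[[0,0,-20,0,0],[0,0,-40,0,0],[0,0,-40,0,0],[0,0,-32,0,0],[0,0,0,0,0]]'|tail -5; python3 d.py 541 -244.4 160 0.6
```

```text
ee_pos: [614.2, 220.7, 163.5]
eef_rot: [[0.065, 0.998, 0.007], [0.998, -0.065, 0.002], [0.002, 0.007, -1.0]]
force: [1.7, -0.2, -4.9]
width: 0.228
grasp_force: 60.2
t 5.6 p [614.2 220.7 163.5] hdg -3.73 turn -0.0756 shift now [-468.9  -42.9    2.2] after turn [-464.3  -78.1    2.2] F [ 1.7 -0.2 -4.9] q [ 0.26  0.34  1.23 -0.    1.57  0.32] w 0.2283969276905999 60.17563819885254
```

```bash
python3 -m crank '[[0,0,0,-0.076,0],[-30,-5,0,0,0],[-45,-8,0,0,0],[-45,-8,0,0,0],[-45,-8,0,0,0],[-45,-8,0,0,0],[-45,-8,0,0,0],[-45,-8,0,0,0]]'|tail -3; python3 -m crank '[[-45,-8,0,0,0],[-45,-8,0,0,0],[-40,-5,0,0,0],[-20,-3,0,0,0],[-10,0,0,0,0],[0,0,0,0,0],[0,0,0,0,0]]'|tail -3;python3 d.py 541 -244.4 160 0.6
python3 - <<'E'
from h import *
c=arm.camera("wrist"); save(c,"w2.png"); t=arm.camera("top"); save(t,"t2.png")
im=np.hstack([cv2.resize(c["frame"],(400,250)),cv2.resize(t["frame"][110:260,360:600],(400,250))]); cv2.imwrite("pics/c2.png",im[:,:,::-1])
print(proj(c,[[541,-244.4,60],[540.2,-169.4,88],[541.8,-319.4,88]]))
E
```

```text
force: [-0.6, -0.0, -5.0]
width: 0.229
grasp_force: 59.9
force: [0.7, 0.2, -5.1]
width: 0.227
grasp_force: 59.9
t 7.475 p [ 540.9 -239.1  159.6] hdg 0.72 turn 0.0021 shift now [-5.3  0.1 -0.4] after turn [-5.3  0.1 -0.4] F [ 0.7  0.2 -5.1] q [-0.51  0.21  1.4   0.    1.54 -0.53] w 0.22703637259775847 59.93912637233734
[[321.67787239 213.40971186]
 [322.21552331 105.84804204]
 [321.47459771 327.65143188]]
```

View pics/c2.png

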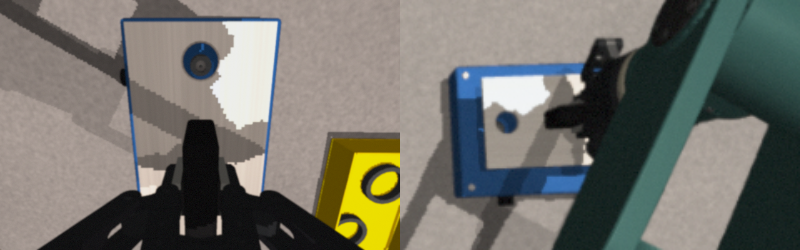

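The wrist view (left) shows the far stud inside the far hole at about (320,100) full-resolution. The top view agrees. I'll enlarge and measure the hole and stud positions.

Run:
```python
from h import *
np.set_printoptions(precision=1,suppress=True)
c=arm.camera("wrist");f=c["frame"]
cr=f[50:150,260:380]; cv2.imwrite("pics/z2.png",cv2.resize(cr,(720,600),interpolation=2)[:,:,::-1])
o=arm.get_obs();p=np.array(o["ee_pos"]);R=np.array(o["eef_rot"])
zt=p[2]-28+6
m=np.zeros((400,640),np.uint8); g=f.min(2); 
m[70:130,290:350]=(f[70:130,290:350].astype(int).max(2)<105)|((f[70:130,290:350,2].astype(int)-f[70:130,290:350,0])>25)
n,l,s,ce=cv2.connectedComponentsWithStats(m);i=1+np.argmax(s[1:,4]);print("hole",ce[i],s[i],atz(c,ce[i],zt))
print("pred hole",proj(c,[p+[0,75,-22]]),"pred stud",proj(c,[[540.2,-169.4,88]]))
for z in(60,88): print(z,atz(c,[320,104],z))
```

```text
hole [320.4  97.6] [ 292   70   58   58 2745] [ 539.2 -164.1  138. ]
pred hole [[324.5  98.6]] pred stud [[322.1 105.5]]
60 [ 539.  -169.7   60. ]
88 [ 539.  -168.6   88. ]
```

View pics/z2.png

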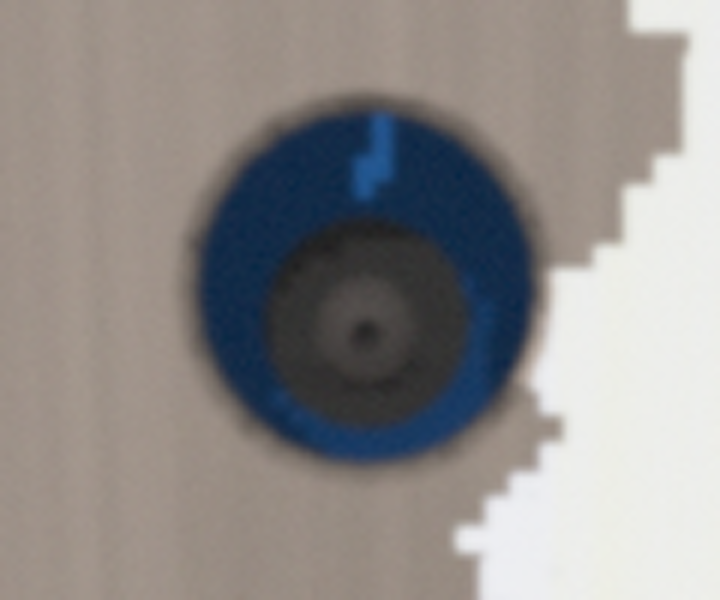

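The stud tip at (321,105) matches the 322,105.5 prediction, and the hole centre is at (321,96). The cover needs -5.5 mm in y and nothing in x. I'll descend in stages.

```bash
python3 -m crank '[[-5.5,0,10,0,0],[0,0,15,0,0],[0,0,12,0,0],[0,0,0,0,0]]'|tail -6; python3 -m crank '[[0,0,6,0,0],[0,0,6,0,0],[0,0,6,0,0],[0,0,0,0,0],[0,0,0,0,0]]'; python3 d.py 540.4 -244.4 89 0.6
```

```text
time: 8.12
ee_pos: [539.4, -245.3, 120.2]
eef_rot: [[-0.011, 1.0, -0.004], [1.0, 0.011, 0.003], [0.003, -0.004, -1.0]]
force: [0.0, 1.1, -4.6]
width: 0.228
grasp_force: 59.8
time: 8.75
ee_pos: [540.8, -246.1, 105.0]
eef_rot: [[-0.011, 1.0, 0.0], [1.0, 0.011, -0.0], [-0.0, 0.0, -1.0]]
force: [-0.4, 0.7, -4.4]
width: 0.228
grasp_force: 59.8
t 8.75 p [ 540.8 -246.1  105. ] hdg 0.63 turn 0.0005 shift now [ 1.7 -0.4 16. ] after turn [ 1.7 -0.4 16. ] F [-0.4  0.7 -4.4] q [-0.52  0.25  1.46  0.    1.43 -0.53] w 0.22774807437929082 59.82055306434631
```

```bash
python3 -m crank '[[1,0,5,0,0],[0,0,5,0,0],[0,0,3,0,0],[0,0,1,0,0],[0,0,0,0,0],[0,0,0,0,0]]'; python3 d.py 540.4 -244.4 89 0.6
```

```text
time: 9.5
ee_pos: [540.8, -245.1, 91.1]
eef_rot: [[-0.011, 1.0, 0.0], [1.0, 0.011, -0.0], [-0.0, 0.0, -1.0]]
force: [-0.5, 0.7, -4.4]
width: 0.227
grasp_force: 59.8
t 9.5 p [ 540.8 -245.1   91.1] hdg 0.63 turn 0.0006 shift now [ 0.7 -0.4  2.1] after turn [ 0.7 -0.4  2.1] F [-0.5  0.7 -4.4] q [-0.52  0.26  1.48  0.    1.4  -0.53] w 0.2265872370924337 59.822938442230225
```

```bash
python3 -m crank '[[0.5,0,1,0,0],[0,0,1,0,0],[0,0,0,0,0],[0,0,0,0,0]]'; python3 d.py 540.4 -244.4 89 0.6
```

```text
time: 10.0
ee_pos: [540.7, -244.5, 88.8]
eef_rot: [[-0.011, 1.0, -0.0], [1.0, 0.011, 0.0], [0.0, -0.0, -1.0]]
force: [0.3, 0.5, -4.6]
width: 0.222
grasp_force: 59.8
t 10.0 p [ 540.7 -244.5   88.8] hdg 0.63 turn 0.0005 shift now [ 0.1 -0.3 -0.2] after turn [ 0.1 -0.3 -0.2] F [ 0.3  0.5 -4.6] q [-0.52  0.26  1.48  0.    1.4  -0.53] w 0.2215563307048688 59.81977343559265
```

Still carrying the weight; I'll feel for contact with another millimetre or so.

```bash
python3 -m crank '[[0,0,0.7,0,0],[0,0,0,0,0],[0,0,0,0,0]]'|sed -n '1,2p;4p'; python3 -m crank '[[0,0,0.7,0,0],[0,0,0,0,0],[0,0,0,0,0]]'|sed -n '1,2p;4p'
```

```text
time: 10.38
ee_pos: [540.8, -244.6, 88.6]
force: [-0.3, 0.7, -2.2]
time: 10.75
ee_pos: [540.8, -244.6, 88.6]
force: [-2.8, 2.0, 5.9]
```

Contact came at TCP z = 88.6, exactly the seated height. Releasing and retreating.

```bash
python3 -m crank '[[0,0,0,0,30],[0,0,0,0,45],[0,0,0,0,60],[0,0,0,0,85],[0,0,0,0,85],[0,0,0,0,85],[0,0,0,0,85]]'|sed -n '1,2p;4,9p'; python3 -m crank '[[0,0,-10,0,85],[0,0,-25,0,85],[0,0,-40,0,85],[0,0,-40,0,85],[30,0,-20,0,85],[0,0,0,0,85],[0,0,0,0,85]]'
python3 - <<'E'
from h import *
c=arm.camera("wrist"); t=arm.camera("scene")
im=np.hstack([cv2.resize(c["frame"],(400,250)),cv2.resize(t["frame"][120:282,50:309],(400,250))]); cv2.imwrite("pics/c3.png",im[:,:,::-1])
for s in arm.spot_point("wrist","cover_grip")[:1]: print(s["score"],atz(c,s["location"],91))
E
```

```text
time: 11.62
ee_pos: [540.7, -244.5, 87.5]
force: [0.0, 0.0, -0.1]
width: 0.999
grasp_force: 0.0
time: 12.5
ee_pos: [540.1, -214.7, 222.2]
eef_rot: [[-0.011, 1.0, -0.0], [1.0, 0.011, -0.0], [-0.0, -0.0, -1.0]]
force: [0.5, 0.2, -1.0]
width: 0.995
grasp_force: 0.0
0.81 [ 538.39298496 -246.13741205   91.        ]
```

View pics/c3.png

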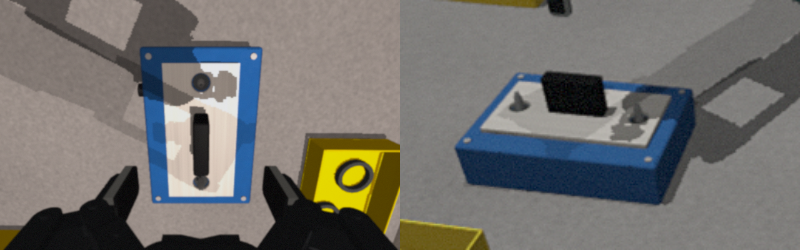

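The cover lies flat on the box. Both studs stand through its holes, at (201,82) and (201,183) in the wrist half, and the gripper is clear.

```bash
python3 -c "
from plant import arm
print(arm.hand_in())"
```

```text
the job is handed in; nothing more can be done
None
```

The 200 mm cover is seated flat on the light box with both studs through its holes and released, the spare plate was not touched, and the job was handed in at about 12.6 s; the hand-in returned no verdict.

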